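Set the vial-warmer thumbwheel to green and confirm

TASK

On the controller with the orange trim, roll the knurled thumbwheel with a fingertip towards the back of the case, click by click, until its green stripe has clicked in on top between the white pointers; then press that controller's red button all the way down and let it come back up. Do not change the blue controller, and do not lift or shift the vials, tape roll, marker or tray that stand around.

Things in the scene. Friction and masses are not known exactly. Their poses are not given: they have to be found in the camera images.
- orange: fixed bench controller, grey case 130 (x) by 150 (y) by 75 mm high, an orange trim; origin at the centre of its underside, z up, x from its front (dark panel, facing the robot within 26 degrees) to its back. A black knurled rubber thumbwheel rises 9 mm out of its flat top, 30 mm to +y of the middle; a red push button stands on the top 45 mm to -y of the middle
- orange_wheel (a joint): turn of the orange controller's thumbwheel; grows as the wheel's top is rolled to the back (+x of the case); 1 rad moves the rim 36 mm. Clicks every 0.524 rad (19 mm); left alone it falls into the nearest click. The click's coloured stripe is then on top, level with two white pointers: yellow -1.047, white -0.524, green 0, red +0.524. It starts at yellow or white
- orange_wheel_top (a point): top of the orange controller's unpressed thumbwheel, 84 mm above the table, 9 mm above the case top (the point is fixed to the case). The wheel is sprung: it starts to give at about 2 N, then sinks 1 mm for every 2 N, 5 mm at most
- orange_wheel_axle (a point): middle of that wheel's axle, unpressed: level, along the case's y, 48 mm above the table; wheel radius 36 mm, width 40 mm. Passing from click to click takes about 1.2 N at the rim. Rubber on a fingertip has a friction coefficient of at least 0.8, so a press of 6 to 9 N (2 to 3.5 mm deep) rolls it without slip
- orange_button_top (a point): centre of the red button's top on the orange controller (28 mm across, in a black collar 44 mm across and 12 mm high); unpressed it is 97 mm above the table; it goes straight down 6 mm and springs back, fully down takes 5 N
- orange_button (a joint): travel of that button in m, 0 up, 0.006 fully down
- blue: fixed bench controller, grey case 130 (x) by 150 (y) by 75 mm high, a blue trim; origin at the centre of its underside, z up, x from its front (dark panel, facing the robot within 26 degrees) to its back. A black knurled rubber thumbwheel rises 9 mm out of its flat top, 30 mm to +y of the middle; a red push button stands on the top 45 mm to -y of the middle. To be left as it is
- blue_wheel (a joint): the same wheel joint on the blue controller; it stands at its white click (-0.524) and must stay there
- blue_button (a joint): travel of the blue controller's red button, 0 up, 0.006 down; to be left alone
- vial_green: loose upright clear plastic vial with brown filling, green label and white plug, 30 mm across, 98 mm high; origin at the centre of its foot. Leave alone
- vial_yellow: the same with a yellow label. Leave alone
- vial_plain: the same with a plain paper label. Leave alone
- tape_roll: loose flat-lying green tape roll, 76 mm across, 19 mm high; origin at the centre of its underside. Leave alone
- marker: loose marker pen lying along its x, 110 by 14 by 14 mm; origin under its middle. Leave alone
- plug_tray: loose empty grey tray, 90 by 110 by 35 mm; origin at the centre of its underside. Leave alone

How it is judged:
On the way, in this order (a step that is already met when the one before it is completed fails the run):
1. the orange controller's wheel is clicked in at green, before its button is pressed (value of joint orange_wheel between -0.13 and 0.13 rad and value of joint orange_button below 0.003 m), for 0.3 s.
2. its red button is pressed down with the wheel at green (value of joint orange_wheel between -0.13 and 0.13 rad and value of joint orange_button above 0.0045 m), for 0.05 s.
At the end, for the whole second after the job is handed in: The orange controller's wheel rests in its green click (joint 0 within 0.13 rad) and its button is up again (below 2 mm); the blue wheel is still at white (within 0.13 rad); the vials stand upright and all six loose things are within 20 mm of where they began (value of joint orange_wheel between -0.13 and 0.13 rad and value of joint orange_button below 0.002 m and value of joint blue_wheel between -0.6536 and -0.3936 rad and angle between each of vial_green, vial_yellow, vial_plain's own z axis and vertical below 0.1 rad and distance of each of vial_green, vial_yellow, vial_plain, tape_roll, marker, plug_tray from where it was at the start of the episode below 0.02 m); the robot touches nothing.
It fails at once if a loose thing is lifted, carried or shifted by more than 20 mm, or a vial tipped (distance of any of vial_green, vial_yellow, vial_plain, tape_roll, marker, plug_tray from where it was at the start of the episode above 0.02 m or angle between any of vial_green, vial_yellow, vial_plain's own z axis and vertical above 0.3 rad).
It fails at once if the blue controller's setting is changed or its button pressed (value of joint blue_wheel above -0.3236 rad or value of joint blue_wheel below -0.7236 rad or value of joint blue_button above 0.003 m).
It fails at once if the orange button is pressed before the wheel is at green ((value of joint orange_wheel below -0.26 rad or value of joint orange_wheel above 0.26 rad) and value of joint orange_button above 0.0045 m).
It also fails if it takes over 48 s, if anything falls off the work surface, if the arm or the gripper's body presses on something with over 40 N, if the wrist force passes 120 N, or if a joint passes its speed limit or range.

ROBOT

A 7-joint arm with a two-finger parallel gripper is mounted at the origin on the work surface. World frame = base frame: x ahead of the robot, y to its left, z up, the work surface at z = 0. Lengths are in m, angles in rad, forces in N, time in s.
With the tool pointing down it reaches from about 0.425 to 0.875 m from the base axis. Payload 8.4 kg.
Tool frame: the origin (TCP) lies on the centre line of the jaws, within the pads' length; the fingertips stand 11 mm ahead of it and the grasp point (between the pads) lies 8 mm behind it; z points along the fingers, x is the direction in which the jaws open and shut, and the axes are right-handed (so a half turn about z gives the same grasp; the last joint's range is limited). The gripper opens to 87 mm and grips with 3 to 60 N. Pads are 19 mm wide; open, the fingers measure 117 mm over their backs; the gripper's body (75 mm by 190 mm) begins 51 mm behind the grasp point.
Start: joints at [1.16, 0.333, 0.04, 1.465, -0.013, 1.343, -0.059], TCP at [0.199, -0.619, 0.234] pointing down, gripper open.
Joint ranges: [-2.58, 2.58], [-0.38, 2.09], [-1.3, 1.39], [0.25, 2.4], [-1.5, 4.64], [0.08, 2.09], [-2.65, 2.65]. Speed limits (rad/s): [2.22, 2.22, 2.79, 2.79, 3.14, 3.14, 3.14].

INTERFACE

Orientations are given as [roll, pitch, yaw] about the fixed x, y, z axes, in that order (R = Rz(yaw) Ry(pitch) Rx(roll)).
In Python, from station import r gives the robot as it stands.
- The arm moves only by the shell command python3 -m inch 'ROWS' [FORCE]. ROWS is JSON, a list of rows, each a list of 7 numbers: the shift along the tool's x, y, z in mm, then the turn, a rotation vector about the tool's x, y, z in degrees, then the finger opening in mm, from 0 to 87. A call has 1 to 12 rows; each row is the pose to reach, as a shift and turn from the pose measured when the call began, along the tool's axes at that moment; what a row does not reach only later rows make up. A row lasts 1/8 s, in which the tool goes at most 62.5 mm and 10.7 degrees, less where a joint would pass 70% of its speed; a pose out of reach is approached as far as the arm can. A call with a gripper value outside its range is refused whole. The fingers move at their own pace and stop on an object; FORCE is the grip in N (left out, the last holds). Time passes only in rows, so rows that repeat a pose let the fingers close. It gives the time, the measured TCP pose, the force and the opening at its end, in the units of the state.
- r.state(): the state, without advancing time (a new reading comes with each control period).
- r.get_image(name): name is "side" or "top" or "wrist"; returns a dict with "image" (384x512x3 uint8, red, green, blue), "fovy" (degrees; the focal length in pixels is half the picture's height over the tangent of half this angle, whatever the lens; pixels are square), "cx", "cy" (the principal point, pixels), "xyz" and "orientation" of the camera in the world; the wrist camera has in their place "hand_eye" (4x4, takes a point from camera to tool coordinates, whose origin is the TCP and whose axes are the tool frame's). Camera axes: x right, y down, z forward; pixel columns grow to the right and rows downward; lengths in m; the calibration is good to about 2 mm. A picture is of the moment at which its call begins: read the wrist's pose just before it. There is no depth.
- r.finish_job(): hands the job in, once; it reports no verdict.
Trained networks look in the newest picture that a camera, given by its name, has taken for a name from the list of things; names that differ only in an ending like _2 or _b are one class to them, and where a whole thing is asked for, a point or a joint stands for the part that bears it (a point fixed in the world has none). Each returns a list of dicts, best first, with "confidence" (0 to 1); they miss things now and then, are a little off and sometimes report something else, mostly with a low value. They report only what shows in the picture. A call takes as long as a camera call.
- r.boxes_of(query, camera): "position" ([column, row] in pixels, amid what is visible of it).
- r.regions_of(query, camera): "region" (384x512 bool, what is visible of it) and "position" ([column, row] in pixels, amid what is visible of it).
- r.place_of(query, camera): "position" ([column, row] in pixels: a listed point, or the origin of a listed thing).
The state is a dict: "time": time; "joints": joint angles; "dq": joint speeds; "joint_efforts": joint torques, N m; "tcp_pos": TCP position; "tool_rot": TCP orientation; "force": force on the tool from outside, world axes, zero at the start; "wrist_torque": the same for the moment, N m; "finger_gap": opening from 0.0 (shut) to 1.0 (fully open).
Only numpy, scipy, OpenCV 4.12 (cv2) and the standard library are available. Lean on these libraries where they do the work, as an engineer would, in place of code of your own. Each camera call takes 0.05 s, during which the arm holds its last target.

## Working session

There is one attempt and no reset: what is moved stays moved. The work goes in short steps, Python scripts to look and compute and a shell command to move; the robot and the scene stay as the last step left them, time stands still between calls to the robot, and variables do not carry over. Pictures are saved under pics/ and viewed, and the job is handed in when it is done.

```bash
ls; mkdir -p pics; cat > h.py <<'E'
import numpy as np, cv2
from scipy.spatial.transform import Rotation as R
from station import r
def save(im,n): cv2.imwrite('pics/'+n,cv2.cvtColor(im,cv2.COLOR_RGB2BGR))
def cam(d,s=None):
    f=d['image'].shape[0]/2/np.tan(np.radians(d['fovy'])/2)
    if 'hand_eye' in d:
        T=np.eye(4);T[:3,:3]=R.from_euler('xyz',s['tool_rot']).as_matrix();T[:3,3]=s['tcp_pos']
        T=T@np.array(d['hand_eye']); return f,d['cx'],d['cy'],T[:3,:3],T[:3,3]
    o=np.array(d['orientation'])
    Rm=R.from_euler('xyz',o).as_matrix() if o.size==3 else (o if o.shape==(3,3) else R.from_quat(o).as_matrix())
    return f,d['cx'],d['cy'],Rm,np.array(d['xyz'])
def atz(c,p,z):
    f,cx,cy,Rm,t=c; v=Rm@np.array([(p[0]-cx)/f,(p[1]-cy)/f,1]); return t+v*(z-t[2])/v[2]
def proj(c,P):
    f,cx,cy,Rm,t=c; q=Rm.T@(np.array(P)-t); return [cx+f*q[0]/q[2],cy+f*q[1]/q[2]]
E
python3 - <<'E'
from h import *
print(r.state())
for n in ['top','side']:
    d=r.get_image(n); save(d['image'],n+'0.png'); print({k:v for k,v in d.items() if k!='image'})
    c=cam(d)
    for q,z in [('orange_wheel_top',.084),('orange_button_top',.097),('orange',0),('blue',0),('vial_green',0),('vial_yellow',0),('vial_plain',0),('tape_roll',0),('marker',0),('plug_tray',0)]:
        for e in r.place_of(q,n)[:2]: print(n,q,round(e['confidence'],2),np.round(e['position'],1),np.round(atz(c,e['position'],z),4))
E
```

```text
pics
{'time': 0.0, 'joints': array([ 1.15978607,  0.33391193,  0.03989176,  1.46629813, -0.01337709,
        1.34325503, -0.05850876]), 'dq': array([-0.00164826,  0.00022724,  0.00039933,  0.00095272, -0.00050609,
        0.00054928,  0.00044212]), 'joint_efforts': array([ 6.65774814e-05, -6.56349134e+01,  1.33564666e+00, -4.03807926e+01,
       -5.95064904e-02,  4.47189936e-02,  1.60487130e-04]), 'tcp_pos': array([ 0.19922542, -0.61824456,  0.23264569]), 'tool_rot': array([ 3.14145512e+00,  1.60084319e-03, -1.25902430e+00]), 'force': array([-0.12434958,  0.31907444, -0.51215677]), 'wrist_torque': array([ 0.0355753 , -0.01192946, -0.02875654]), 'finger_gap': 0.998637967880066}
{'fovy': 47.584899398908625, 'cx': 252.92442804197324, 'cy': 189.6690375210632, 'xyz': array([ 0.41177123, -0.00593336,  0.94791886]), 'orientation': array([-2.9664874 , -0.0156648 , -1.58839951])}
top orange_wheel_top 0.8 [310.2 194.8] [ 0.5522 -0.1374  0.084 ]
top orange_wheel_top 0.4 [343.5 205.2] [ 0.53   -0.2036  0.084 ]
top orange_button_top 0.63 [345. 206.] [ 0.5266 -0.2035  0.097 ]
top orange 0.67 [317.
[... 817 characters left out ...]
heel_top 0.94 [251.6 236.1] [ 0.5615 -0.1392  0.084 ]
side orange_button_top 0.5 [240.3 263.8] [ 0.524  -0.2099  0.097 ]
side orange 0.72 [247.2 265.9] [ 0.5467 -0.1598  0.    ]
side blue 0.83 [222.1 166. ] [ 0.5391  0.1763 -0.    ]
side vial_green 0.91 [203.5 243.8] [ 0.4559 -0.0794  0.    ]
side vial_yellow 0.63 [291.  278.9] [ 0.6359 -0.212   0.    ]
side vial_plain 0.6 [180.6 173.1] [0.4203 0.1716 0.    ]
side tape_roll 0.71 [266.3 163. ] [0.666  0.1626 0.    ]
side tape_roll 0.36 [222.1 165.5] [ 0.5394  0.1783 -0.    ]
side marker 0.65 [169.5 225.9] [ 0.3791 -0.0091  0.    ]
side plug_tray 0.67 [320.6 195.1] [0.7799 0.0127 0.    ]
side plug_tray 0.65 [222.1 164.4] [0.5401 0.1828 0.    ]
```

View pics/top0.png

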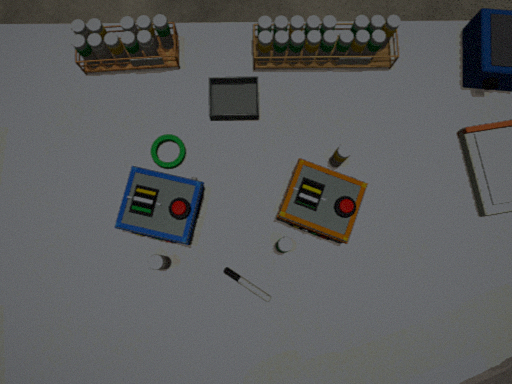

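View pics/side0.png

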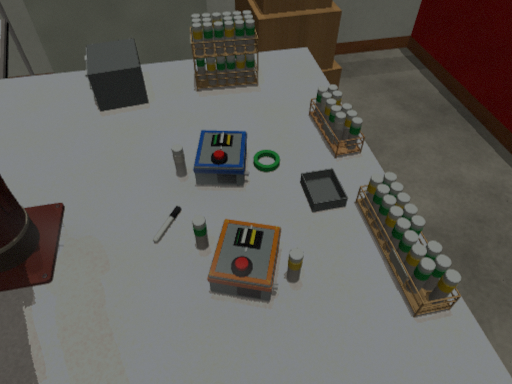

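```bash
python3 - <<'E'
from h import *
a=cv2.imread('pics/top0.png')[150:250,265:380];b=cv2.imread('pics/side0.png')[210:310,190:305]
o=np.hstack([cv2.resize(x,None,fx=3.4,fy=3.4,interpolation=cv2.INTER_CUBIC) for x in (a,b)])
cv2.imwrite('pics/z.png',cv2.convertScaleAbs(o,alpha=1.6))
E
```

```text
(no output)
```

View pics/z.png

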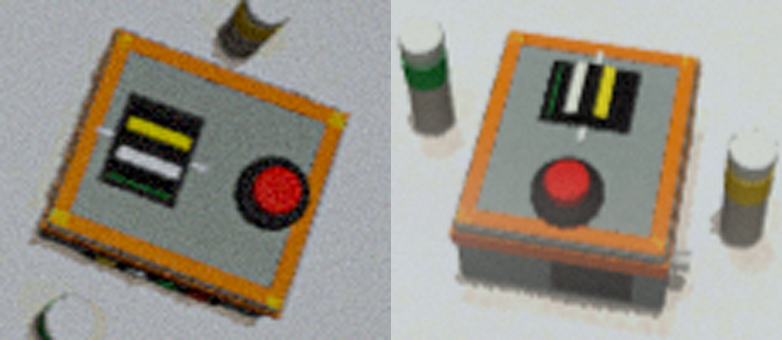

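```bash
python3 - <<'E'
from h import *
d=r.get_image('wrist'); print(np.round(d['hand_eye'],3),d['fovy']); 
b=cv2.imread('pics/top0.png')[155:255,105:220]
b=cv2.resize(b,None,fx=3.4,fy=3.4,interpolation=cv2.INTER_CUBIC)
cv2.imwrite('pics/zb.png',cv2.convertScaleAbs(b,alpha=1.6))
s=r.state();R0=R.from_euler('xyz',s['tool_rot']);yaw=np.radians(-20.5)
R1=R.from_euler('xyz',[np.pi,0,yaw])
ex=np.array([np.cos(yaw),np.sin(yaw),0])
top=np.array([.557,-.1385,.084])
he=np.array(d['hand_eye'])
for P in [top+[0,0,.16]]:
    print(R0.inv().apply(P-s['tcp_pos'])*1000,np.degrees((R0.inv()*R1).as_rotvec()))
    print('cam would be at',P+R1.apply(he[:3,3]),'axis',R1.apply(he[:3,2]))
E
```

```text
[[ 1.     0.    -0.    -0.001]
 [-0.     0.97   0.244 -0.066]
 [ 0.    -0.244  0.97  -0.152]
 [ 0.     0.     0.     1.   ]] 64.05688430911653
[-347.30121001 -487.65501308  -10.44504517] [-1.35628653e-03  1.43920497e-03 -5.16371886e+01]
cam would be at [ 0.57912968 -0.07638119  0.39565333] axis [-0.08541403 -0.22840004 -0.96981331]
```

View pics/zb.png

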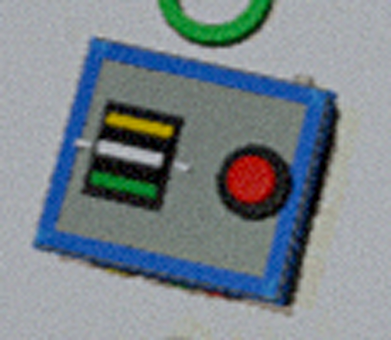

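```bash
python3 -m inch '[[-35,-49,-10,0,0,-6,0],[-70,-98,-10,0,0,-12,0],[-105,-147,-10,0,0,-18,0],[-140,-195,-10,0,0,-24,0],[-175,-244,-10,0,0,-30,0],[-210,-293,-10,0,0,-36,0],[-245,-342,-10,0,0,-42,0],[-280,-391,-10,0,0,-48,0],[-315,-440,-10,0,0,-51.6,0],[-347,-488,-10,0,0,-51.6,0],[-347,-488,-10,0,0,-51.6,0],[-347,-488,-10,0,0,-51.6,0]]'
cat > look.py <<'E'
from h import *
import sys
s=r.state();d=r.get_image('wrist');c=cam(d,s);save(d['image'],sys.argv[1])
print(s['time'],s['tcp_pos'],s['tool_rot'],s['force'],s['finger_gap'],proj(c,s['tcp_pos']))
for q,z in [('orange_wheel_top',.084),('orange_button_top',.097)]:
    for e in r.place_of(q,'wrist')[:2]: print(q,round(e['confidence'],2),np.round(e['position'],1),np.round(atz(c,e['position'],z),4))
E
python3 look.py w1.png
```

```text
time: 2.65
tcp_pos: [0.5572, -0.1391, 0.2434]
tool_rot: [3.141, 0.0, -0.358]
force: [-0.1, -1.0, 0.0]
finger_gap: 0.008
2.65 [ 0.5572393  -0.13910883  0.24340005] [ 3.14112045e+00  3.14002346e-04 -3.58413088e-01] [-0.12555771 -0.98480211  0.03781256] 0.007672717457779842 [np.float64(257.7421571275096), np.float64(240.2446088441818)]
orange_wheel_top 0.94 [256.1 175. ] [ 0.5573 -0.1367  0.084 ]
```

View pics/w1.png

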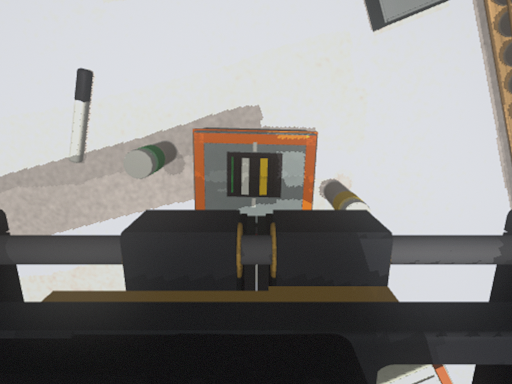

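```bash
python3 - <<'E'
from h import *
a=cv2.imread('pics/w1.png')[120:220,185:325]
cv2.imwrite('pics/zw.png',cv2.resize(a,None,fx=5,fy=5,interpolation=cv2.INTER_CUBIC))
E
```

```text
(no output)
```

View pics/zw.png

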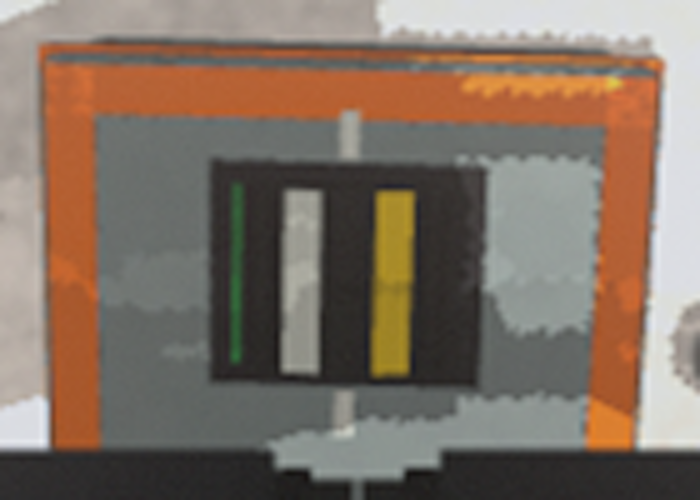

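```bash
python3 -m inch '[[-12,-1.5,50,0,0,0,0],[-12,-1.5,100,0,0,0,0],[-12,-1.5,135,0,0,0,0],[-12,-1.5,145,0,0,0,0],[-12,-1.5,147,0,0,0,0],[-12,-1.5,148.5,0,0,0,0],[-12,-1.5,149,0,0,0,0],[-12,-1.5,149,0,0,0,0]]'
```

```text
time: 3.8
tcp_pos: [0.5465, -0.1348, 0.0953]
tool_rot: [3.141, -0.001, -0.361]
force: [0.2, 0.0, 0.4]
finger_gap: 0.007
```

```bash
python3 -m inch '[[0,0,1,0,0,0,0],[0,0,1,0,0,0,0],[0,0,1,0,0,0,0]]'; python3 -m inch '[[0,0,1,0,0,0,0],[0,0,1,0,0,0,0],[0,0,1,0,0,0,0]]'
```

```text
time: 4.18
tcp_pos: [0.5466, -0.1348, 0.0945]
tool_rot: [3.141, -0.002, -0.361]
force: [-0.3, -0.2, 3.5]
finger_gap: 0.006
time: 4.55
tcp_pos: [0.5467, -0.1349, 0.0937]
tool_rot: [3.141, -0.002, -0.361]
force: [-1.4, -0.6, 5.4]
finger_gap: 0.005
```

```bash
python3 -m inch '[[0,0,1.2,0,0,0,0],[0,0,1.2,0,0,0,0],[3,0,1.2,0,0,0,0],[6,0,1.2,0,0,0,0],[9,0,1.2,0,0,0,0]]';python3 -m inch '[[3,0,0,0,0,0,0],[6,0,0,0,0,0,0],[9,0,0,0,0,0,0],[11,0,0,0,0,0,0],[11,0,0,0,0,0,0]]'
```

```text
time: 5.18
tcp_pos: [0.5556, -0.1384, 0.093]
tool_rot: [3.141, -0.003, -0.361]
force: [-3.9, 0.3, 6.6]
finger_gap: 0.004
time: 5.8
tcp_pos: [0.5666, -0.1428, 0.0933]
tool_rot: [3.141, -0.004, -0.361]
force: [1.5, -2.6, 4.4]
finger_gap: 0.007
```

```bash
python3 -m inch '[[0,0,-10,0,0,0,0],[0,0,-60,0,0,0,0],[-10,0,-100,0,0,0,0],[-10,0,-100,0,0,0,0],[-10,0,-100,0,0,0,0]]'; python3 look.py w2.png;  python3 - <<'E'
from h import *
a=cv2.imread('pics/w2.png')
cv2.imwrite('pics/zw2.png',cv2.resize(a[90:240,165:345],None,fx=4,fy=4,interpolation=cv2.INTER_CUBIC))
E
```

```text
time: 6.42
tcp_pos: [0.5563, -0.1389, 0.1927]
tool_rot: [3.141, -0.003, -0.361]
force: [0.4, 0.4, -0.8]
finger_gap: 0.004
6.425 [ 0.55632334 -0.13887631  0.1927167 ] [ 3.14060404 -0.0033583  -0.36130737] [ 0.42672286  0.43928556 -0.75296956] 0.003518552421561394 [np.float64(257.74212266060056), np.float64(240.23672695117952)]
orange_wheel_top 0.67 [256. 188.] [ 0.5562 -0.1376  0.084 ]
orange_wheel_top 0.16 [150.9 156.9] [ 0.4822 -0.0803  0.084 ]
```

View pics/zw2.png

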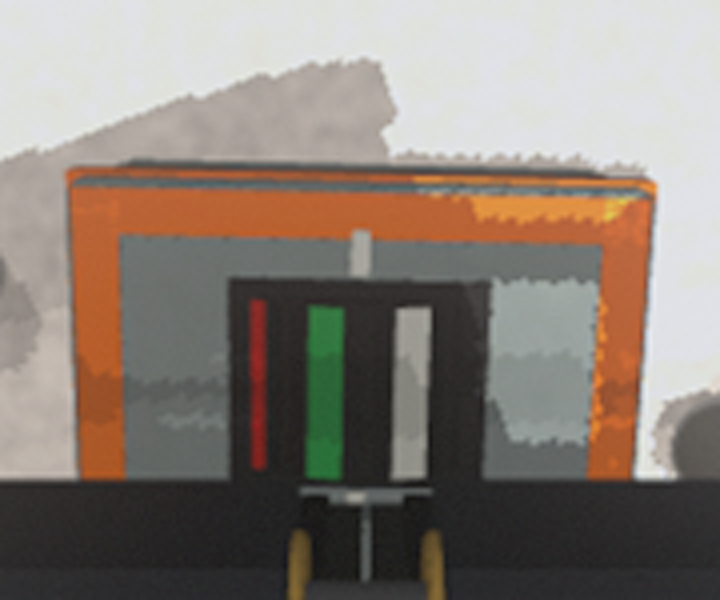

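```bash
python3 -m inch '[[0,0,-50,0,0,0,0],[0,0,-50,0,0,0,0],[0,0,-50,0,0,0,0],[0,0,-50,0,0,0,0],[0,0,-50,0,0,0,0],[0,0,-50,0,0,0,0],[0,0,-50,0,0,0,0],[0,0,-50,0,0,0,0]]'; python3 look.py w3.png;  python3 - <<'E'
from h import *
a=cv2.imread('pics/w3.png')
cv2.imwrite('pics/zw3.png',cv2.resize(a[120:220,185:325],None,fx=5,fy=5,interpolation=cv2.INTER_CUBIC))
d=r.get_image('top');save(d['image'],'top3.png')
cv2.imwrite('pics/zt3.png',cv2.resize(cv2.imread('pics/top3.png')[150:250,265:380],None,fx=5,fy=5,interpolation=cv2.INTER_CUBIC))
E
```

```text
time: 7.58
tcp_pos: [0.5561, -0.1388, 0.2418]
tool_rot: [3.141, -0.002, -0.361]
force: [1.2, 0.7, -0.9]
finger_gap: 0.006
7.575 [ 0.5560805  -0.13880535  0.24181597] [ 3.14076222e+00 -1.76696392e-03 -3.61361508e-01] [ 1.17077537  0.72574322 -0.85547296] 0.006461796467341564 [np.float64(257.74350609171455), np.float64(240.23786933597782)]
orange_wheel_top 0.57 [259.6 173.8] [ 0.5603 -0.1363  0.084 ]
orange_wheel_top 0.5 [251.3 186.9] [ 0.5474 -0.1463  0.084 ]
```

View pics/zw3.png

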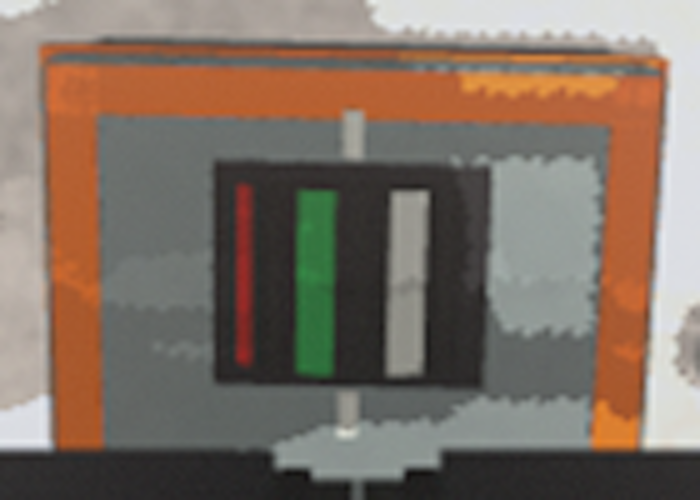

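View pics/zt3.png

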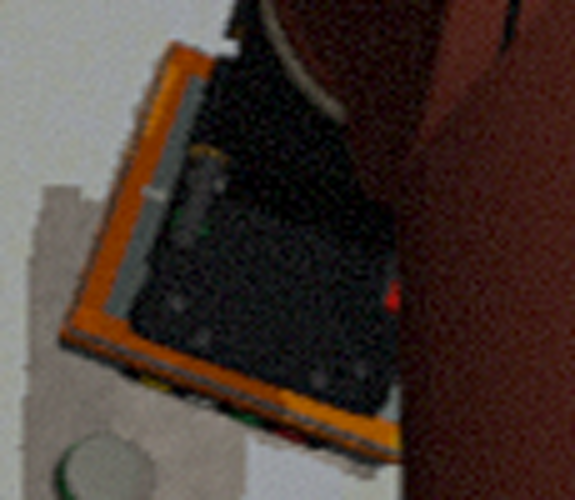

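```bash
python3 -m inch '[[0,0,0,0,0,0,0],[0,0,0,0,0,0,0],[0,0,0,0,0,0,0],[0,0,0,0,0,0,0],[0,0,0,0,0,0,0],[0,0,0,0,0,0,0],[0,0,0,0,0,0,0],[0,0,0,0,0,0,0]]'; python3 look.py w4.png;  python3 - <<'E'
from h import *
a=np.vstack([cv2.resize(cv2.imread(f'pics/w{k}.png')[140:205,215:295],None,fx=5,fy=5,interpolation=cv2.INTER_CUBIC)[:300] for k in (3,4)])
b=cv2.resize(cv2.imread('pics/w1.png')[140:205,215:295],None,fx=5,fy=5,interpolation=cv2.INTER_CUBIC)[:300]
cv2.imwrite('pics/zw4.png',np.hstack([a,np.vstack([b,b])])[:600])
E
```

```text
time: 8.78
tcp_pos: [0.5561, -0.1388, 0.2419]
tool_rot: [3.141, -0.002, -0.361]
force: [0.0, -0.6, -0.6]
finger_gap: 0.007
8.775 [ 0.55605719 -0.13883007  0.241855  ] [ 3.14074957e+00 -1.80721347e-03 -3.61410984e-01] [ 0.00329924 -0.56161993 -0.58833835] 0.0066253926075698745 [np.float64(257.7434627916593), np.float64(240.23781325597048)]
orange_wheel_top 0.64 [258.6 174.8] [ 0.559 -0.137  0.084]
```

View pics/zw4.png

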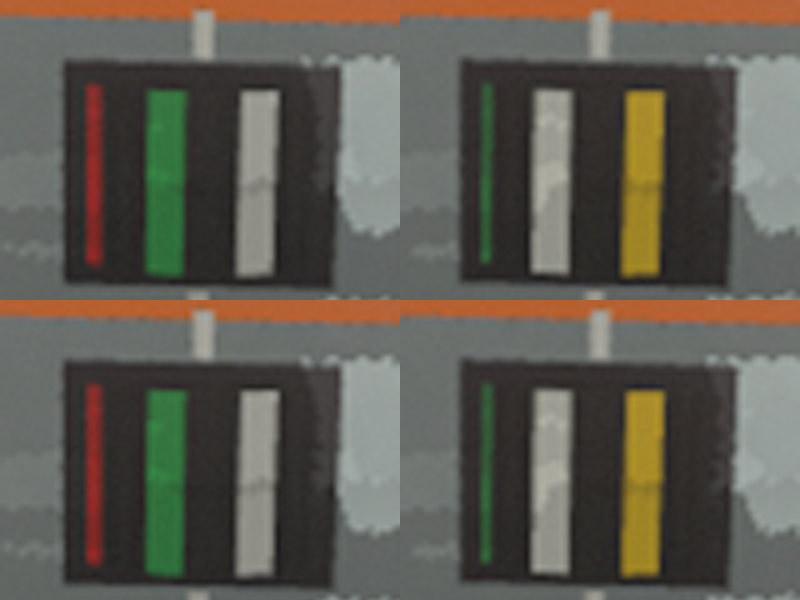

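```bash
python3 -m inch '[[-5,-1.5,50,0,0,0,0],[-5,-1.5,100,0,0,0,0],[-5,-1.5,135,0,0,0,0],[-5,-1.5,145,0,0,0,0],[-5,-1.5,148,0,0,0,0],[-5,-1.5,149.5,0,0,0,0],[-5,-1.5,150,0,0,0,0],[-5,-1.5,150,0,0,0,0]]';python3 -m inch '[[0,0,1,0,0,0,0],[0,0,1,0,0,0,0]]'
```

```text
time: 9.93
tcp_pos: [0.5533, -0.1365, 0.0935]
tool_rot: [3.141, -0.005, -0.362]
force: [-1.3, -2.7, 5.4]
finger_gap: 0.007
time: 10.18
tcp_pos: [0.5543, -0.1369, 0.0939]
tool_rot: [3.141, -0.008, -0.362]
force: [0.5, -2.7, 6.1]
finger_gap: 0.006
```

```bash
python3 -m inch '[[2,0,1,0,0,0,0],[4,0,1,0,0,0,0]]';python3 -m inch '[[2,0,0.5,0,0,0,0],[3.5,0,0.5,0,0,0,0],[3.5,0,0.5,0,0,0,0]]'
```

```text
time: 10.42
tcp_pos: [0.5578, -0.1384, 0.0934]
tool_rot: [3.14, -0.007, -0.362]
force: [-4.1, 0.1, 5.1]
finger_gap: 0.004
time: 10.8
tcp_pos: [0.5614, -0.1398, 0.0936]
tool_rot: [3.14, -0.008, -0.362]
force: [-1.7, -1.2, 5.9]
finger_gap: 0.005
```

```bash
python3 -m inch '[[0,0,-10,0,0,0,0],[0,0,-60,0,0,0,0],[-5,0,-120,0,0,0,0],[-5,0,-148,0,0,0,0],[-5,0,-148,0,0,0,0],[-5,0,-148,0,0,0,0]]'; python3 look.py w5.png;  python3 - <<'E'
from h import *
cv2.imwrite('pics/zw5.png',cv2.resize(cv2.imread('pics/w5.png')[120:220,185:325],None,fx=5,fy=5,interpolation=cv2.INTER_CUBIC))
E
```

```text
time: 11.55
tcp_pos: [0.5553, -0.1371, 0.2408]
tool_rot: [3.14, -0.007, -0.362]
force: [-0.3, 0.0, 0.7]
finger_gap: 0.01
11.55 [ 0.55529213 -0.13706252  0.24083931] [ 3.14025212 -0.0067145  -0.3619547 ] [-0.26037162  0.02168868  0.67374979] 0.010010086582539771 [np.float64(257.73964450984954), np.float64(240.23281874465005)]
orange_wheel_top 0.78 [255.3 177. ] [ 0.555  -0.1363  0.084 ]
orange_button_top 0.21 [253.7 188.6] [ 0.5503 -0.1441  0.097 ]
```

View pics/zw5.png

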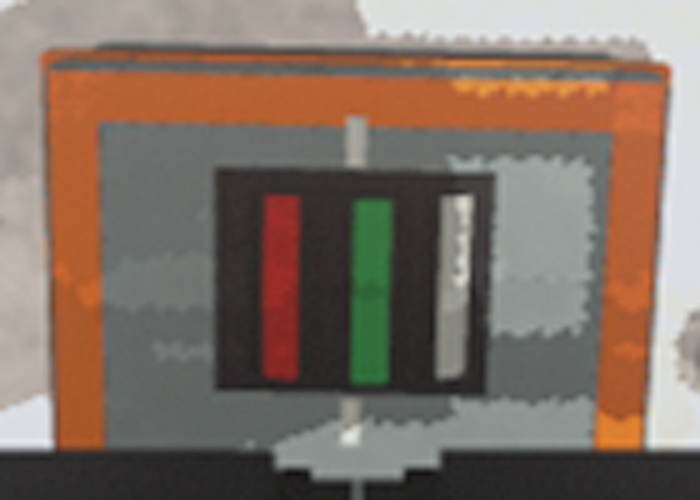

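```bash
python3 -m inch '[[0,0,0,0,0,0,0],[0,0,0,0,0,0,0],[0,0,0,0,0,0,0],[0,0,0,0,0,0,0]]'; python3 look.py w6.png;  python3 - <<'E'
from h import *
for k in (1,3,5,6):
    a=cv2.imread(f'pics/w{k}.png').astype(int)
    row=a[160:190,225:290].mean(0); p=a[144:150,240:270].mean((0,2)); p=np.clip(p-p.min()-15,0,None)
    print(k,'pointer',240+(p*np.arange(30)).sum()/p.sum())
    sat=row.max(1); w=np.clip(sat-70,0,None)
    print(np.round(sat).astype(int))
d=r.get_image('side');save(d['image'],'side6.png')
cv2.imwrite('pics/zw6.png',np.hstack([cv2.resize(cv2.imread(f'pics/{n}.png')[y:y+100,x:x+100],None,fx=4,fy=4,interpolation=cv2.INTER_CUBIC) for n,y,x in (('w6',120,205),('side6',200,200))]))
E
```

```text
time: 12.2
tcp_pos: [0.5551, -0.1372, 0.2402]
tool_rot: [3.14, -0.006, -0.362]
force: [0.4, 0.0, 0.6]
finger_gap: 0.005
12.2 [ 0.55511346 -0.13722985  0.24018468] [ 3.14013252 -0.00551934 -0.36211407] [0.3743415  0.01452725 0.55089677] 0.0054757869326674665 [np.float64(257.74084975194495), np.float64(240.23333207038985)]
orange_wheel_top 0.57 [255.2 176.1] [ 0.5549 -0.1354  0.084 ]
1 pointer 254.50918635170603
[113  97  61  49  50  50  79  93  64  46  45  47  47  46  44  42  95 146
 160 156 155 155 157 130  67  44  47  47  48  48  48  47  47  44  77 139
 165 163 163 162 165 149  94  43  46  47  49  48  48  49  50  51  52  55
  59  59  83 125 140 142 146 149 149 150 151]
3 pointer 255.28884462151393
[111 112  88  47  49  49  47 106 142 125  83  44  44  45  47  46  45  45
  46  88 117 117 116 115 114 116  95  51  47  47  47  47  47  46  45  45
  43  82 133 150 147 147 147 150 129  70  43  46  48  49  47  48  50  55
  60  59  59  88 131 147 149 150 149 148 150]
5 pointer 255.7285478547855
[111 113  96  62  50  51  51  51  50  48  46  43  88 133 147 146 144 142
 142 112  53  46  47  47  48  48  48  48  48  47  78 109 114 113 113 114
 116 101  62  48  47  47  48  49  48  47  45  79 125 143 143 152 167 139
  70  58  61  70 116 148 150 148 149 150 151]
6 pointer 256.0465523276164
[111 112 103  72  49  51  51  51  51  49  46  44  68 123 149 145 144 143
 144 121  66  45  47  47  47  48  47  48  47  47  63 100 115 114 113 114
 115 109  79  48  47  47  48  49  48  47  46  61 113 142 142 146 165 155
  95  56  59  63 101 143 152 149 148 149 151]
```

View pics/zw6.png

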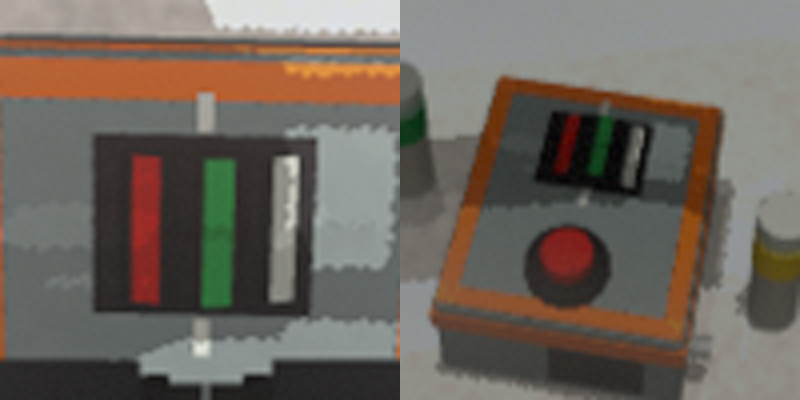

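```bash
python3 -m inch '[[3,0,50,0,0,0,0],[3,0,100,0,0,0,0],[3,0,135,0,0,0,0],[3,0,143,0,0,0,0],[3,0,143,0,0,0,0]]';python3 -m inch '[[0,0,2,0,0,0,0],[0,0,3,0,0,0,0],[0,0,4,0,0,0,0],[0,0,4,0,0,0,0]]'
```

```text
time: 13.02
tcp_pos: [0.559, -0.1388, 0.098]
tool_rot: [3.14, -0.006, -0.362]
force: [-0.1, 0.6, 0.4]
finger_gap: 0.005
time: 13.52
tcp_pos: [0.5595, -0.1389, 0.0946]
tool_rot: [3.14, -0.007, -0.362]
force: [0.7, -0.1, 3.9]
finger_gap: 0.001
```

```bash
python3 -m inch '[[0,0,1.2,0,0,0,0],[0,0,1.6,0,0,0,0]]';python3 -m inch '[[-2,0,0.5,0,0,0,0],[-4,0,0.5,0,0,0,0],[-4,0,0.5,0,0,0,0]]'
```

```text
time: 13.78
tcp_pos: [0.5597, -0.139, 0.0933]
tool_rot: [3.14, -0.008, -0.362]
force: [-1.8, 1.3, 6.1]
finger_gap: 0.006
time: 14.15
tcp_pos: [0.5564, -0.1376, 0.0934]
tool_rot: [3.14, -0.009, -0.362]
force: [-0.9, 0.1, 5.5]
finger_gap: 0.004
```

```bash
python3 -m inch '[[0,0,-3,0,0,0,0],[0,0,-30,0,0,0,0],[0,0,-90,0,0,0,0],[0,0,-148,0,0,0,0],[0,0,-148,0,0,0,0],[0,0,-148,0,0,0,0]]'; python3 look.py w7.png;  python3 - <<'E'
from h import *
a=cv2.imread('pics/w7.png')
cv2.imwrite('pics/zw7.png',cv2.resize(a[120:220,185:325],None,fx=5,fy=5,interpolation=cv2.INTER_CUBIC))
E
```

```text
time: 14.9
tcp_pos: [0.5548, -0.137, 0.2406]
tool_rot: [3.14, -0.008, -0.362]
force: [0.2, -0.2, -0.8]
finger_gap: 0.004
14.9 [ 0.5547852  -0.13703591  0.24056487] [ 3.14011948 -0.00795321 -0.36228167] [ 0.17036263 -0.17676041 -0.78017949] 0.003690309432588691 [np.float64(257.73883732840955), np.float64(240.23120256362125)]
orange_wheel_top 0.76 [259.2 177.1] [ 0.5584 -0.1378  0.084 ]
```

View pics/zw7.png

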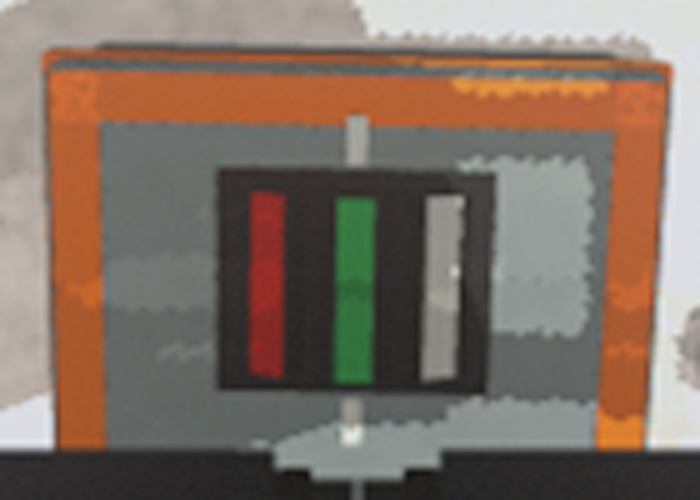

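```bash
python3 -m inch '[[0,37,0,0,0,0,0],[0,75,0,0,0,0,0],[0,75,50,0,0,0,0],[0,75,100,0,0,0,0],[0,75,122,0,0,0,0],[0,75,122,0,0,0,0]]'; python3 - <<'E'
from h import *
o=[]
for n,z in (('side',.097),('top',.097)):
    d=r.get_image(n);save(d['image'],n+'8.png');c=cam(d)
    s=r.state(); tip=np.array(s['tcp_pos'])-[0,0,.011]
    print(n,proj(c,tip),r.place_of('orange_button_top',n)[:1])
    u,v=map(int,proj(c,tip)); x=max(0,u-60);y=max(0,v-60)
    o.append(cv2.resize(d['image'][y:y+120,x:x+120],(400,400),interpolation=cv2.INTER_CUBIC))
save(np.hstack(o),'z8.png')
E
```

```text
time: 15.8
tcp_pos: [0.5266, -0.2068, 0.1149]
tool_rot: [3.141, -0.001, -0.362]
force: [0.5, -0.3, 0.4]
finger_gap: 0.007
side [np.float64(241.80402950218271), np.float64(259.95360103488963)] [{'position': [241.2, 260.1], 'confidence': 0.49}]
top [np.float64(348.24174012873345), np.float64(203.98630530388186)] []
```

View pics/z8.png

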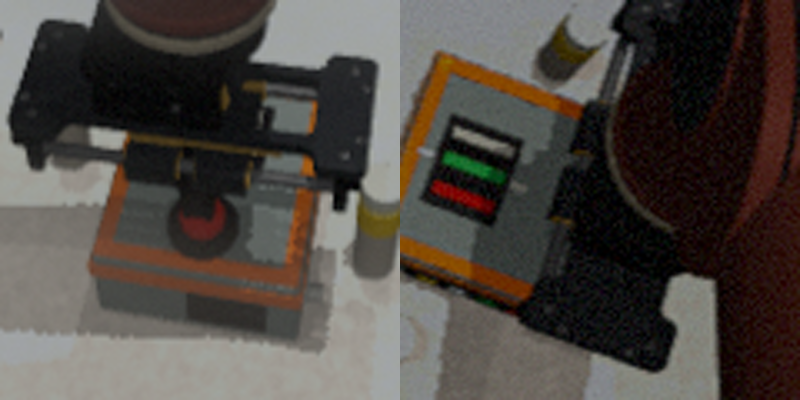

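```bash
python3 -m inch '[[0,0,5,0,0,0,0],[0,0,9,0,0,0,0],[0,0,12,0,0,0,0],[0,0,14,0,0,0,0],[0,0,14,0,0,0,0]]'
```

```text
time: 16.62
tcp_pos: [0.5293, -0.2077, 0.105]
tool_rot: [3.14, -0.008, -0.362]
force: [-0.7, 0.4, 3.4]
finger_gap: 0.003
```

```bash
python3 -m inch '[[0,0,3,0,0,0,0],[0,0,6,0,0,0,0],[0,0,8,0,0,0,0],[0,0,8,0,0,0,0]]'
```

```text
time: 17.12
tcp_pos: [0.5297, -0.2078, 0.1017]
tool_rot: [3.139, -0.009, -0.362]
force: [-19.7, 6.8, 48.0]
finger_gap: 0.004
```

Fully down at the stop (48 N on the fingertip). Release and check.

```bash
python3 -m inch '[[0,0,-5,0,0,0,0],[0,0,-40,0,0,0,0],[0,0,-90,0,0,0,0],[0,-38,-138,0,0,0,0],[0,-75,-138,0,0,0,0],[0,-75,-138,0,0,0,0]]'; python3 look.py w9.png; python3 - <<'E'
from h import *
a=cv2.imread('pics/w9.png')
cv2.imwrite('pics/zw9.png',cv2.resize(a[120:220,185:325],None,fx=4,fy=4,interpolation=cv2.INTER_CUBIC))
d=r.get_image('side');save(d['image'],'side9.png')
E
```

```text
time: 17.88
tcp_pos: [0.5563, -0.1332, 0.2397]
tool_rot: [3.14, -0.01, -0.357]
force: [-0.6, 0.3, -0.3]
finger_gap: 0.005
17.875 [ 0.55630748 -0.13321183  0.23971311] [ 3.13999589 -0.01000033 -0.35704422] [-0.59231018  0.29550888 -0.28903163] 0.004906570046237459 [np.float64(257.7312342217238), np.float64(240.2378836644346)]
orange_wheel_top 0.98 [258.7 180.5] [ 0.5585 -0.1371  0.084 ]
```

View pics/zw9.png

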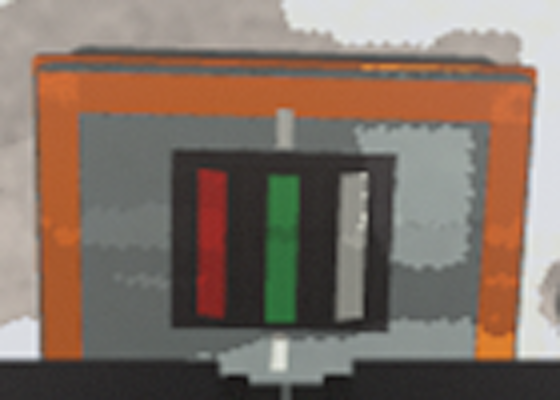

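View pics/side9.png

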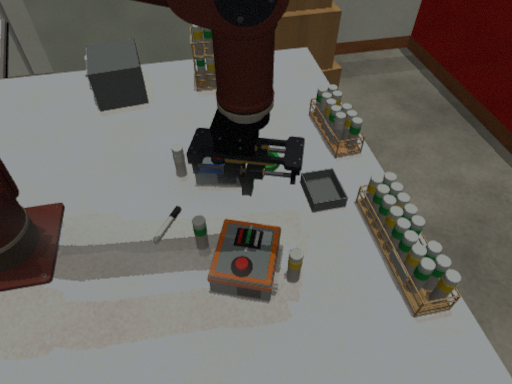

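```bash
python3 - <<'E'
from h import *
print(r.finish_job(), r.state()['time'])
E
```

```text
the job is handed in; nothing more can be done
the job is handed in; nothing more can be done
```

I rolled the orange controller's wheel to green with the closed fingertips, pressed its red button down to the stop, let it go, and handed the job in at about 18 s.

- **Wheel:** in the last wrist picture the green stripe lies between the white pointers, within about 0.5 mm. After the first two strokes it did not fall into a click as described. It first came to rest between clicks, then about 3.5 mm (0.1 rad) past green. I rolled it back by about that much; that correction went towards the front of the case. I can only confirm the wheel's position from the pictures, because the joint value itself is not readable.
- **Button:** the measured height was about 6 mm below unpressed, with 48 N on the fingertips at the stop. That is well over the 5 N needed but under the 120 N wrist limit. In the last side picture the button is back up.
- **Surroundings:** in the last side picture the green and yellow vials, marker, tray and the third vial stand where they began. The gripper hid most of the tape roll and the blue controller in that picture, but the robot stayed well clear of both. The arm was hovering at 0.24 m, touching nothing, when I handed in.

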